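# Clear the rinse stand and set its water valve

## Robot

A 6-joint arm with a two-finger parallel gripper is mounted at the origin on the work surface. World frame = base frame: x ahead of the robot, y to its left, z up, the work surface at z = 0. Lengths are in mm, angles in rad, forces in N, time in s.
With the tool pointing down it reaches from about 325 to 900 mm from the base axis. Payload 3.5 kg.
Tool frame: the origin (TCP) lies between the finger pads; the fingertips stand ctrl.tip_reach ahead of it and the grasp point (between the pads) lies 8 mm behind it (ctrl.tip_reach is the distance from the TCP to the fingertips, in mm); z points along the fingers, y is the line along which they close (so a half turn about z gives the same grasp; the last joint's range is limited). The gripper opens to 85 mm and grips with 20 to 120 N. Pads are 22 mm wide; open, the fingers measure 114 mm over their backs; the gripper's body (76 mm by 85 mm) begins 54 mm behind the grasp point. The pads swing forward as they close: fully open they stand 13 mm farther back than shut.
Start: joints at [1.148, 0.276, -0.026, 1.268, 0, 1.467], TCP at [196.492, 593.307, 242.313] pointing down, gripper open.
Joint ranges: [-3.12, 3.12], [-0.85, 1.88], [-1.08, 1.24], [-1.95, 2.15], [-1.57, 1.53], [-3.14, 3.14]. Speed limits (rad/s): [2.57, 2.57, 3.14, 3.14, 3.14, 3.14].

## Interface

Orientations are given as a unit quaternion [x, y, z, w].
In Python, from plant import ctrl gives the robot as it stands.
- The arm moves only by the tool step_arm, never from a script. Its argument "moves" is a list of rows, each a list of 3 entries, a list of its own where there are three numbers: the shift along the tool's x, y, z in m, then the turn about the tool's z in degrees, then the finger opening in m, from 0 to 0.0854. A call has 1 to 20 rows; each row is the pose to reach, as a shift and turn from the pose commanded when the call began, along the tool's axes at that moment; what a row does not reach only later rows make up. A row lasts 1/10 s, in which the tool goes at most 50 mm and 8.59 degrees, less where a joint would pass 70% of its speed; a pose out of reach is approached as far as the arm can. A call with a gripper value outside its range is refused whole. The fingers move at their own pace and stop on an object; "squeeze" is the grip in N (left out, the last holds). Time passes only in rows, so rows that repeat a pose let the fingers close. It gives the time, the measured TCP pose, the force, the opening and the grip force at its end, in the units of the state.
- ctrl.read_state(): the state, without advancing time (a new reading comes with each control period).
- ctrl.snapshot(name): name is "side" or "top"; returns (picture, depth): 400x640x3 uint8, blue, green, red; 400x640 float32, mm along the optical axis (not along the pixel's ray), 0 where there is no reading.
- ctrl.get_calibration(name): a dict with "fx", "fy", "cx", "cy" (pixels), "rvec" (rotation vector, rad) and "tvec" (3), from world to camera coordinates, as OpenCV has them. Camera axes: x right, y down, z forward; pixel columns grow to the right and rows downward; lengths in mm; the calibration is good to about 2 mm. A picture is of the moment at which its call begins. get_calibration takes no time and is no camera call.
- ctrl.sign_off(): hands the job in; it is judged then, once.
The state is a dict: "time": time; "joint_positions": joint angles; "qd": joint speeds; "tau": joint torques, N m; "tcp_pos": TCP position; "tcp_rot": TCP orientation; "wrist_force": force on the tool from outside, world axes, zero at the start; "ft_torque": the same for the moment, N m; "width": finger opening in mm; "grasp_force": force on a finger pad.
Only numpy, scipy, OpenCV 4.12 (cv2) and the standard library are available. Lean on these libraries where they do the work, as an engineer would, in place of code of your own. Each camera call takes 0.05 s, during which the arm holds its last target. There are 200 camera calls.

## Task

A porcelain crucible broke on the rinse stand: with the scraper, not with the gripper itself, sweep all four white chips off the blue deck into the steel catch tray at its end, then stand the scraper back on its grey pad and let go of it. Next take the valve wheel by its green handle, close it (clockwise from above) right to its stop, and back it off exactly two full turns; finish while still holding the handle there. Leave the bottles and other glassware where they stand.

Things in the scene. Friction and masses are not known exactly. Their poses are not given: they have to be found in the camera images.
- stand: rinse stand fixed to the bench. Origin: centre of its underside, z up. Dark blue level deck, top at z = 40 mm, y = -130 to +83 mm, between two aluminium rims along y (inner faces x = +-55 mm, 10 mm thick, tops at z = 50 mm). The catch tray adjoins the deck's -y end. The valve's upright axis is at x = 0, y = +170 mm; its spout (up to z = 66 mm) ends at y = +78 mm
- tray (a point): centre of the inner floor of the stainless catch tray, 6 mm above the bench, at x = 0, y = -200 mm of the stand. Inside it measures 142 mm along the stand's x and 140 mm along its y; its rim is 34 mm above the bench; the side towards the deck is the deck's own 40 mm high end, with no rim
- hub (a point): fixed point on the valve wheel's vertical axis, 112 mm above the bench, level with the handle's lower end. Red wheel: rim radius 52 mm, rim 12 mm thick, its top 112 mm above the bench
- wheel (a joint): angle of the valve wheel, rad: 0 = closed, at its hard stop; grows as it opens, counter-clockwise seen from above; several turns of travel, 6.283 per turn. At 0 (and at each whole turn) the handle lies on the stand's -x side of the axis. Starts between 1.6 and 5.8. Stays where it is left; turning it takes about 3 N at the handle
- handle: green upright round crank handle on the wheel's rim, 52 mm from the wheel's axis, 18 mm diameter, 50 mm tall, spins freely about its own upright axis (so the gripper can keep its heading while it carries the handle round). Origin: centre of its lower end, just at the top of the rim
- scraper: scraper block, 150 g: a yellow foot 24 x 100 x 22 mm (x, y, z) with an orange grip bar 18 x 70 mm above it, up to z = 71 mm. Origin: centre of the foot's underside; z up. It is pushed broadside, along its own x (either way), with the bar pinched across x. Starts standing on its pad
- pad: thin grey pad fixed to the bench, 70 x 120 x 4 mm (x, y, z), where the scraper belongs. Origin: centre of its underside
- chip1: white porcelain chip, about 24 x 16 x 10 mm, 12 g, lying loose on the stand's deck between the rims. Origin: centre of its underside
- chip2: white porcelain chip, about 24 x 16 x 10 mm, 12 g, lying loose on the stand's deck between the rims. Origin: centre of its underside
- chip3: white porcelain chip, about 24 x 16 x 10 mm, 12 g, lying loose on the stand's deck between the rims. Origin: centre of its underside
- chip4: white porcelain chip, about 24 x 16 x 10 mm, 12 g, lying loose on the stand's deck between the rims. Origin: centre of its underside
- wash_bottle: white wash bottle with red cap, 66 mm diameter, 170 mm tall, a bystander. Origin: centre of its underside
- amber_jar: brown jar with black lid, 70 mm diameter, 120 mm tall, a bystander. Origin: centre of its underside
- beaker: clear glass beaker, 70 mm diameter, 85 mm tall, a bystander. Origin: centre of its underside
- white_jar: white plastic jar, 56 mm diameter, 75 mm tall, a bystander. Origin: centre of its underside
- crucible: small white porcelain crucible, 48 mm diameter, 35 mm tall, a bystander. Origin: centre of its underside
- dropper: small dark dropper bottle with red bulb, 38 mm diameter, 98 mm tall, a bystander. Origin: centre of its underside
Mind the look-alikes: they are no part of the job. There is more than one size of the pad; the one meant has the size given above.

How it is judged:
By the outcome, as a careful person would: the job done as asked, in the order asked, and still so for the second after the job is handed in, while the arm keeps its last pose, push and grip.
It also fails if it takes over 72 s, if anything falls off the work surface, if the arm or the gripper's body presses on something with over 40 N, if the wrist force passes 120 N, or if a joint passes its speed limit or range.

## Working session

There is one attempt and no reset: what is moved stays moved. The work goes in short steps, Python scripts to look and compute and a tool call to move; the robot and the scene stay as the last step left them, time stands still between calls to the robot, and variables do not carry over. Pictures are saved under pics/ and viewed, at most 10 in all, crops included, and the job is handed in when it is done.

Besides the shell and the picture viewer there is one more tool, called after "Call:" as name(argument=value, ...), one argument or row to a line, values as JSON. step_arm: Moves the arm, as the interface text tells. Its arguments: {"type":"object","properties":{"moves":{"type":"array","items":{"type":"array"}},"squeeze":{"type":"number"}},"required":["moves"]}

```bash
ls; mkdir -p pics; cat > h.py <<'E'
import numpy as np, cv2
from plant import ctrl
def cal(n):
    c=ctrl.get_calibration(n); R=cv2.Rodrigues(np.array(c["rvec"],float))[0]
    return c,R,np.array(c["tvec"],float).ravel()
def ray(n,u,v,z):
    c,R,t=cal(n); d=R.T@np.array([(u-c["cx"])/c["fx"],(v-c["cy"])/c["fy"],1]); o=-R.T@t
    return o+d*(z-o[2])/d[2]
def cloud(n,dep):
    c,R,t=cal(n); v,u=np.mgrid[:400,:640]
    p=np.stack([(u-c["cx"])/c["fx"]*dep,(v-c["cy"])/c["fy"]*dep,dep],-1)-t
    return p@R
E
python3 - <<'E'
from h import *
for n in("top","side"):
    im,d=ctrl.snapshot(n); cv2.imwrite(f"pics/{n}0.png",im); np.save(f"{n}0.npy",d)
    c,R,t=cal(n); print(n,c["fx"],-R.T@t,R[2])
s=ctrl.read_state(); print(s["time"],s["tcp_rot"],s["width"],ctrl.tip_reach)
E
```

```text
pics
top 488.1238106078161 [ 410.19848579  -17.98530561 1667.53076061] [ 0.08610347  0.01574952 -0.99616171]
side 443.12516904770706 [  66.50985243 -677.91490177 1087.11766723] [ 0.39410801  0.51383168 -0.76200779]
0.1 [ 1.59212760e-01  9.87243736e-01 -1.01075730e-03 -2.83875415e-04] 85.4387993407697 11.0
```

View pics/top0.png

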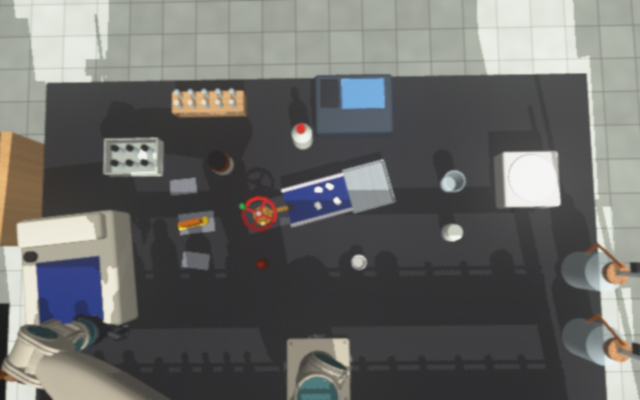

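View pics/side0.png

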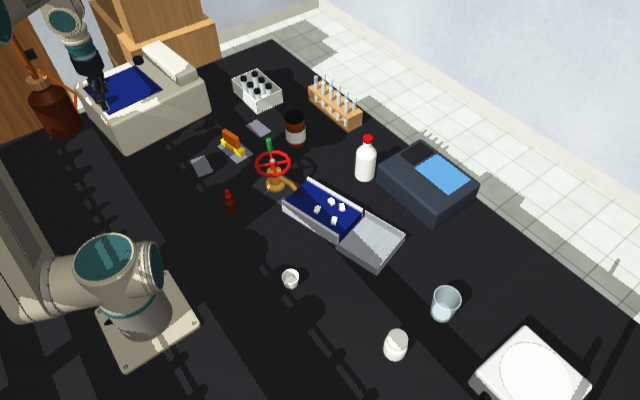

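Top picture: the scraper, with its orange bar, is at (193,224) on the middle grey pad. The look-alike pads are at (183,186) and (196,261). The wheel is at (260,213) with its green handle at (242,206), and the dark ring at (260,180) is only a shadow. The deck runs (283,205)–(350,190) with chips near (318,190), (329,186), (318,205) and (337,201), and the tray is at (370,185). Other white things, not chips: crucible (359,262), white jar (452,232), wash bottle (302,135). The side view agrees: scraper (232,143), handle (268,145), chips (331,208).

```bash
cat > meas.py <<'E'
from h import *
def masks(n,im):
    hsv=cv2.cvtColor(im,cv2.COLOR_BGR2HSV)
    r=lambda a,b:cv2.inRange(hsv,a,b)>0
    return dict(orange=r((5,150,90),(16,255,255)),yellow=r((20,150,90),(33,255,255)),green=r((45,120,50),(80,255,255)),
      blue=r((110,130,40),(128,255,255)),white=r((0,0,150),(180,60,255)),red=r((0,170,80),(4,255,255))|r((174,170,80),(180,255,255)),grey=r((0,0,60),(180,70,150)))
ROI=dict(top=(150,160,400,280),side=(180,110,410,275))
def comps(n,im,d,keys,amin=6):
    P=cloud(n,d); x0,y0,x1,y1=ROI[n]; out=[]
    for k in keys:
        m=masks(n,im)[k].astype(np.uint8); z=np.zeros_like(m); z[y0:y1,x0:x1]=m[y0:y1,x0:x1]
        N,L,S,C=cv2.connectedComponentsWithStats(z)
        for i in range(1,N):
            if S[i,4]<amin: continue
            q=P[(L==i)&(d>0)]; out.append((k,C[i],S[i],q,L==i))
    return out
E
python3 - <<'E'
from meas import *
for n in("top","side"):
    im=cv2.imread(f"pics/{n}0.png"); d=np.load(f"{n}0.npy")
    for k,c,s,q,_ in comps(n,im,d,("orange","yellow","green","blue","white","grey")):
        if len(q)==0: continue
        (cx,cy),(w,h),a=cv2.minAreaRect(q[:,:2].astype(np.float32))
        print(n,k,c.round(),s[4],"med",np.median(q,0).round(),"z",np.percentile(q[:,2],[5,95]).round(),"rect",round(cx),round(cy),round(w),round(h),round(a))
a=cv2.imread("pics/top0.png")[165:280,160:410]; cv2.imwrite("pics/crop.png",cv2.resize(a,None,fx=3.2,fy=3.2,interpolation=cv2.INTER_CUBIC))
E
```

```text
top orange [263. 215.] 116 med [510. 174.  84.] z [ 17. 114.] rect 511 172 65 59 64
top orange [276. 210.] 8 med [529. 130.  68.] z [60. 94.] rect 529 131 13 4 1
top orange [190. 222.] 116 med [493. 415.  75.] z [61. 81.] rect 492 419 17 69 11
top yellow [196. 223.] 80 med [489. 389.  28.] z [18. 51.] rect 491 423 22 108 13
top green [241. 206.] 31 med [536. 232. 161.] z [144. 166.] rect 547 241 44 15 41
top blue [314. 199.] 1140 med [571.  24.  41.] z [34. 46.] rect 567 -2 98 205 15
top blue [322. 184.] 11 med [616. -20.  39.] z [36. 44.] rect 615 -17 13 11 89
top white [154. 168.] 139 med [680. 552.  30.] z [ 4. 63.] rect 686 553 56 42 3
top white [356. 178.] 1347 med [ 635. -158.    8.] z [ 0. 52.] rect 643 -64 101 364 1
top white [329. 186.] 51 med [608. -43.  49.] z [36. 55.] rect 608 -44 22 27 1
top white [318. 189.] 53 med [598.  -7.  47.] z [38. 56.] rect 599 -6 27 21 89
top white [337. 200.] 47 med [559. -69.  48.] z [38. 56.] rect 559 -68 26 21 34
top white [318. 205.] 33 med [545.  -6.  49.] z [41. 56.] rect 545 -4 17 22 90
top white [322. 216.] 137 med [507. -19.  50.] z 
[... 5552 characters left out ...]
266. 192.] 10 med [477. 173.   6.] z [4. 9.] rect 476 173 7 17 88
side grey [348. 244.] 1601 med [ 550. -161.    9.] z [ 1. 43.] rect 582 -57 165 397 15
side grey [302. 211.] 10 med [501.  11.  50.] z [48. 53.] rect 502 11 4 34 11
side grey [288. 215.] 14 med [480.  59.  -0.] z [-3.  4.] rect 480 59 6 51 14
side grey [316. 212.] 7 med [536. -15.  40.] z [37. 43.] rect 539 -13 6 14 87
side grey [361. 217.] 24 med [652. -93.   8.] z [ 2. 31.] rect 649 -93 62 10 25
side grey [312. 218.] 10 med [512. -30.  51.] z [48. 52.] rect 512 -30 3 33 13
side grey [333. 224.] 7 med [548. -80.  39.] z [38. 46.] rect 550 -78 7 11 3
side grey [330. 229.] 7 med [528. -93.  51.] z [49. 52.] rect 528 -93 3 22 18
```

View pics/crop.png

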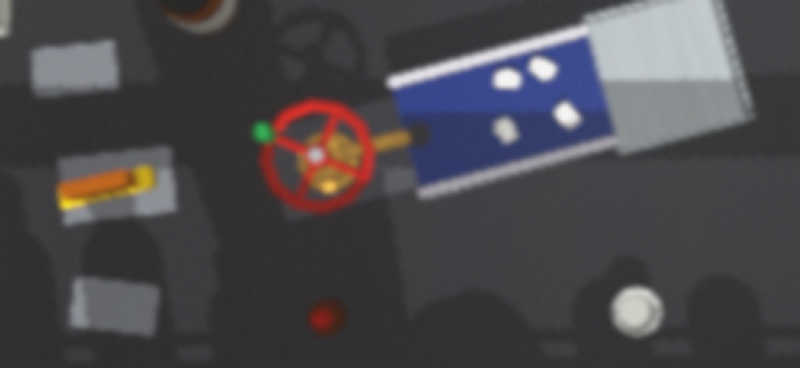

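The crop confirms the choice: the yellow/orange scraper stands on the largest grey pad (middle), the smaller pads are above and below it, the green handle is at the wheel's upper left, and the four chips are on the blue deck. Next I refine the poses from both views.

```bash
cat > fit.py <<'E'
from meas import *
Q={}
for n in("top","side"):
    im=cv2.imread(f"pics/{n}0.png"); d=np.load(f"{n}0.npy"); P=cloud(n,d)
    M=masks(n,im); bx=dict(top=(165,205,220,242),side=(210,120,252,165))[n]
    for k in("orange","yellow"):
        m=np.zeros_like(M[k]); m[bx[1]:bx[3],bx[0]:bx[2]]=M[k][bx[1]:bx[3],bx[0]:bx[2]]
        q=P[m&(d>0)]; q=q[(q[:,2]>(60 if k=="orange" else 5))&(q[:,2]<85)]
        (c,wh,a)=cv2.minAreaRect(q[:,:2].astype(np.float32)); e=np.linalg.svd(q[:,:2]-q[:,:2].mean(0))[2][0]
        print(n,k,len(q),np.round(c),np.round(wh),"long axis deg",np.degrees(np.arctan2(e[1],e[0])).round(1))
    bx=dict(top=(230,195,252,215),side=(258,135,280,155))[n]
    m=np.zeros_like(M["green"]); m[bx[1]:bx[3],bx[0]:bx[2]]=M["green"][bx[1]:bx[3],bx[0]:bx[2]]
    q=P[m&(d>0)]; q=q[q[:,2]>100]; print(n,"green",np.median(q,0).round(1),(q.min(0)+q.max(0)).round(1)/2, np.round(q[q[:,2]>150].mean(0),1))
    # rim/wheel
    q=P[M["red"]&(d>0)]; q=q[(np.abs(q[:,2]-108)<12)&(np.hypot(q[:,0]-517,q[:,1]-184)<75)]
    A=np.c_[2*q[:,:2],np.ones(len(q))]; s=np.linalg.lstsq(A,(q[:,:2]**2).sum(1),rcond=None)[0]
    print(n,"wheel lsq",s[:2].round(1),"enc",cv2.minEnclosingCircle(q[:,:2].astype(np.float32)),"z",np.percentile(q[:,2],90))
    # rims: z~50 aluminium
    w=cv2.inRange(im,(120,110,110),(255,255,255))>0
    p=P[w&(d>0)]; y=np.radians(14.8); ex=np.array([np.cos(y),np.sin(y)]);ey=np.array([-ex[1],ex[0]])
    L=(p[:,:2]-[560,19])@np.c_[ex,ey]
    for sg in(-1,1):
        k=(np.abs(sg*L[:,0]-60)<8)&(np.abs(p[:,2]-50)<5)&(L[:,1]<90)&(L[:,1]>-135)
        f=np.polyfit(L[k,1],L[k,0],1); print(n,"rim",sg,k.sum(),"slope deg",-np.degrees(np.arctan(f[0])).round(2),"x at y=-20",np.polyval(f,-20).round(1),np.percentile(L[k,1],[1,99]).round())
    b=(M["blue"])&(d>0); p=P[b]; L=(p[:,:2]-[560,19])@np.c_[ex,ey]; k=(np.abs(L[:,0])<62)&(np.abs(L[:,1]+20)<130)&(np.abs(p[:,2]-40)<8)
    print(n,"deck z",np.median(p[k,2]).round(1),np.percentile(L[k],[.5,99.5],axis=0).round())
E
python3 fit.py
```

```text
top orange 109 [492. 419.] [17. 69.] long axis deg 99.9
top yellow 79 [491. 419.] [ 22. 101.] long axis deg -71.2
top green [535.9 231.1 161.4] [537.5  231.85 154.  ] [536.5 231.5 160.6]
top wheel lsq [515.9 183. ] enc ((516.6572875976562, 183.32919311523438), 55.814273834228516) z 115.5582573315569
top rim -1 153 slope deg -0.56 x at y=-20 -61.2 [-125.   82.]
top rim 1 161 slope deg -0.4 x at y=-20 58.3 [-124.   83.]
top deck z 40.5 [[ -47. -123.]
 [  48.   79.]]
side orange 112 [492. 415.] [20. 73.] long axis deg -76.4
side yellow 126 [485. 413.] [ 23. 102.] long axis deg -71.6
side green [535.1 224.1 144.2] [536.6  225.9  139.65] [535.9 225.2 158.6]
side wheel lsq [515.  178.9] enc ((515.4054565429688, 178.18487548828125), 57.706058502197266) z 113.53320161224288
side rim -1 206 slope deg -0.31 x at y=-20 -63.3 [-129.   79.]
side rim 1 197 slope deg -0.2 x at y=-20 57.0 [-129.   78.]
side deck z 40.0 [[ -52. -132.]
 [  51.   80.]]
```

```bash
cat > go.py <<'E'
import sys
from h import *
from scipy.spatial.transform import Rotation as Ro
def tool():
    s=ctrl.read_state(); R=Ro.from_quat(s["tcp_rot"]).as_matrix(); return s,R,np.degrees(np.arctan2(R[1,1],R[0,1]))
def to(x,y,z,yaw):
    s,R,yw=tool(); return (R.T@(np.array([x,y,z])-s["tcp_pos"])/1000).round(4), round((yw-yaw+180)%360-180,1)
O=np.array([557.8,18.2]); A=np.radians(14.4); EX=np.array([np.cos(A),np.sin(A)]); EY=np.array([-EX[1],EX[0]])
def st(x,y): return O+x*EX+y*EY
if __name__=="__main__":
    a=list(map(float,sys.argv[1:]))
    s,R,yw=tool(); print("now",s["time"],np.round(s["tcp_pos"],1),"yaw",yw.round(1),"q",np.round(s["joint_positions"],2),"F",np.round(s["wrist_force"],1),"w",s["width"],s["grasp_force"])
    for i in range(0,len(a),4): print(a[i:i+4],*to(*a[i:i+4]))
E
python3 go.py 492 417 150 13 492 417 47 13
```

```text
now 0.1 [196.2 592.7 241.2] yaw 71.7 q [ 1.15  0.28 -0.03  1.27  0.    1.47] F [-1.4  0.1 -0.1] w 85.4387993407697 0.0
[492.0, 417.0, 150.0, 13.0] [-0.3361 -0.0736  0.0913] 58.7
[492.0, 417.0, 47.0, 13.0] [-0.3361 -0.0734  0.1943] 58.7
```

Call:
step_arm(
  moves=[
    [[-0.336,-0.0735,0.0],58.7,0.085],
    [[-0.336,-0.0735,0.0],58.7,0.085],
    [[-0.336,-0.0735,0.0],58.7,0.085],
    [[-0.336,-0.0735,0.0],58.7,0.085],
    [[-0.336,-0.0735,0.0],58.7,0.085],
    [[-0.336,-0.0735,0.0],58.7,0.085],
    [[-0.336,-0.0735,0.0],58.7,0.085],
    [[-0.336,-0.0735,0.0],58.7,0.085],
    [[-0.336,-0.0735,0.0],58.7,0.085],
    [[-0.336,-0.0735,0.091],58.7,0.085],
    [[-0.336,-0.0735,0.091],58.7,0.085],
    [[-0.336,-0.0735,0.091],58.7,0.085],
    [[-0.336,-0.0735,0.091],58.7,0.085],
  ],
)

```text
time: 1.4
tcp_pos: [490.5, 418.3, 150.9]
tcp_rot: [0.622, 0.783, -0.001, -0.0]
wrist_force: [0.0, -0.4, 0.5]
width: 85.2
grasp_force: 0.0
```

```bash
python3 go.py 492 417 47 13; python3 -c "
from h import *
im,_=ctrl.snapshot('side'); cv2.imwrite('pics/s1.png',cv2.resize(im[60:220,150:330],None,fx=3.5,fy=3.5))"
```

```text
now 1.4 [490.5 418.3 150.9] yaw 13.1 q [ 0.61  0.37 -0.1   1.11  0.    1.95] F [ 0.  -0.4  0.5] w 85.19303125027534 0.0
[492.0, 417.0, 47.0, 13.0] [-0.0015  0.0014  0.1039] 0.1
```

View pics/s1.png

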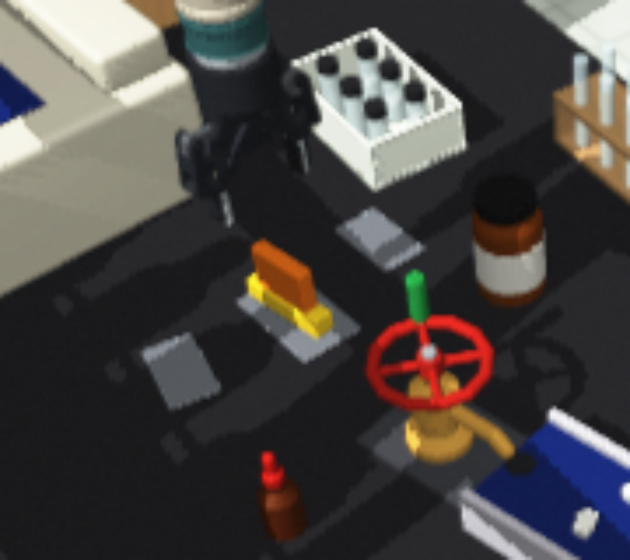

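The fingers, with tips near crop (228,215) and (303,165), straddle the scraper bar at (282,272) across its thin side. So I descend and grip.

Call:
step_arm(
  moves=[
    [[-0.0015,0.0014,0.045],0,0.085],
    [[-0.0015,0.0014,0.09],0,0.085],
    [[-0.0015,0.0014,0.104],0,0.085],
    [[-0.0015,0.0014,0.104],0,0.085],
    [[-0.0015,0.0014,0.104],0,0.01],
    [[-0.0015,0.0014,0.104],0,0.01],
    [[-0.0015,0.0014,0.104],0,0.01],
    [[-0.0015,0.0014,0.104],0,0.01],
    [[-0.0015,0.0014,0.104],0,0.01],
    [[-0.0015,0.0014,0.104],0,0.01],
    [[-0.0015,0.0014,0.104],0,0.01],
    [[-0.0015,0.0014,0.104],0,0.01],
  ],
  squeeze=60,
)

```text
time: 2.65
tcp_pos: [494.5, 417.2, 48.3]
tcp_rot: [0.623, 0.783, 0.001, 0.0]
wrist_force: [-1.1, -1.1, 6.3]
width: 17.4
grasp_force: 60.7
```

```bash
python3 go.py 492 417 240 13
```

```text
now 2.65 [494.5 417.2  48.3] yaw 13.0 q [ 0.6   0.47 -0.19  0.91  0.    1.95] F [-1.1 -1.1  6.3] w 17.366101263507062 60.71256637573242
[492.0, 417.0, 240.0, 13.0] [ 0.0005 -0.0022 -0.1917] -0.0
```

Call:
step_arm(
  moves=[
    [[0,0,-0.03],0,0.01],
    [[0,0,-0.08],0,0.01],
    [[0,0,-0.13],0,0.01],
    [[0,0,-0.175],0,0.01],
    [[0,0,-0.19],0,0.01],
    [[0,0,-0.19],0,0.01],
  ],
)

```text
time: 3.25
tcp_pos: [495.5, 417.7, 240.0]
tcp_rot: [0.623, 0.782, 0.003, 0.001]
wrist_force: [1.2, 0.3, -2.0]
width: 17.6
grasp_force: 60.0
```

```bash
python3 - <<'E'
from go import *
p=st(0,30); s,R,y=tool(); print(s["tcp_pos"],y,s["wrist_force"],p,to(*p,240,104.4))
E
```

```text
[495.51152142 417.68977268 240.02924928] 12.97607938957586 [ 1.24162763  0.27490877 -1.95908203] [550.33930339  47.25749483] (array([-0.3733, -0.0298, -0.0008]), np.float64(-91.4))
```

Call:
step_arm(
  moves=[
    [[-0.03,-0.0025,0],-7,0.01],
    [[-0.07,-0.006,0],-15,0.01],
    [[-0.11,-0.009,0],-23,0.01],
    [[-0.15,-0.012,0],-31,0.01],
    [[-0.19,-0.015,0],-39,0.01],
    [[-0.23,-0.018,0],-47,0.01],
    [[-0.27,-0.0215,0],-55,0.01],
    [[-0.31,-0.025,0],-63,0.01],
    [[-0.34,-0.027,0],-71,0.01],
    [[-0.36,-0.0285,0],-79,0.01],
    [[-0.373,-0.03,0],-87,0.01],
    [[-0.373,-0.03,0],-91.4,0.01],
    [[-0.373,-0.03,0],-91.4,0.01],
    [[-0.373,-0.03,0],-91.4,0.01],
  ],
)

```text
time: 4.65
tcp_pos: [547.0, 46.6, 234.6]
tcp_rot: [-0.124, 0.992, 0.0, -0.002]
wrist_force: [-0.9, 0.0, -0.8]
width: 17.4
grasp_force: 59.9
```

```bash
python3 - <<'E'
from go import *
from meas import *
s,R,y=tool(); t=np.array(s["tcp_pos"]); print(s["time"],t,y,s["joint_positions"],to(*st(0,30),240,104.4))
for n in("top","side"):
    im,d=ctrl.snapshot(n); cv2.imwrite(f"pics/{n}2.png",im); P=cloud(n,d); M=masks(n,im)
    for k in("yellow","orange"):
        q=P[M[k]&(d>0)]; q=q[(np.linalg.norm(q[:,:2]-t[:2],axis=1)<80)&(q[:,2]>180)]
        if len(q)<5: print(n,k,len(q)); continue
        c,wh,a=cv2.minAreaRect(q[:,:2].astype(np.float32)); e=np.linalg.svd(q[:,:2]-q[:,:2].mean(0))[2][0]
        L=(q[:,:2]-t[:2])@np.c_[EX,EY]; print(n,k,len(q),np.round(c),np.round(wh),a,np.degrees(np.arctan2(e[1],e[0])),"stand-x ext",np.percentile(L[:,0],[2,98]).round(1),"z",np.percentile(q[:,2],[2,98]).round())
im=cv2.imread("pics/side2.png"); cv2.imwrite("pics/s2c.png",cv2.resize(im[90:280,220:420],None,fx=3,fy=3))
E
```

```text
4.65 [547.01496185  46.61025152 234.63534885] 104.27845602382553 [-3.27620529e-02  1.49723876e-01 -2.00771993e-01  1.22500767e+00
  1.20145670e-05 -2.81971136e-01] (array([-0.0034, -0.0002, -0.0054]), np.float64(-0.1))
top yellow 0
top orange 0
side yellow 219 [547.  44.] [103.  25.] 13.468951225280762 -170.90195120893887 stand-x ext [-50.5  47.2] z [192. 216.]
side orange 186 [545.  46.] [68. 21.] 16.917369842529297 -168.5130042273508 stand-x ext [-35.3  25.7] z [216. 264.]
```

View pics/s2c.png

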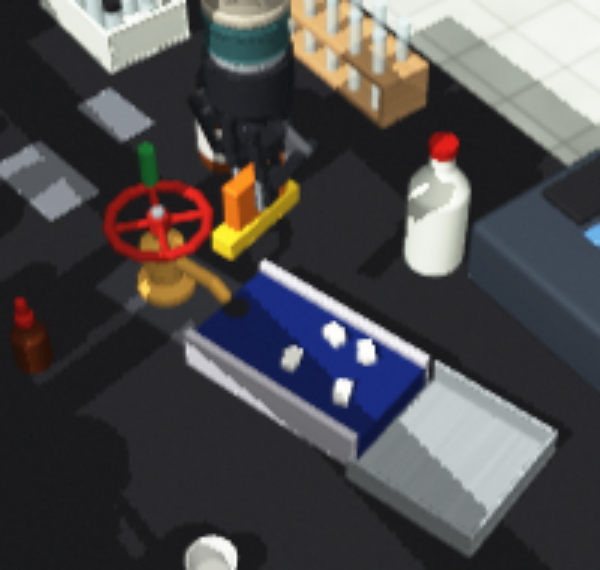

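The scraper hangs level at crop (255,220), broadside over the deck's spout end. The chips lie at (335,333), (366,350), (292,357) and (343,390), all tray-side of it. So I lower it.

Call:
step_arm(
  moves=[
    [[-0.0044,0,0.04],0,0.01],
    [[-0.0044,0,0.085],0,0.01],
    [[-0.0044,0,0.12],0,0.01],
    [[-0.0044,0,0.13],0,0.01],
    [[-0.0044,0,0.13],0,0.01],
    [[-0.0044,0,0.13],0,0.01],
  ],
)

```text
time: 5.35
tcp_pos: [554.2, 47.8, 108.9]
tcp_rot: [-0.125, 0.992, -0.0, 0.001]
wrist_force: [-0.0, 0.8, -1.0]
width: 17.3
grasp_force: 59.9
```

```bash
python3 - <<'E'
from go import *
s,R,y=tool(); t=np.array(s["tcp_pos"]); print(s["time"],t,y,(t[:2]-O)@np.c_[EX,EY],s["wrist_force"])
for y in(30,-155): print(to(*st(1,y),85.3,104.4))
E
```

```text
5.35 [554.23828735  47.78344337 108.85780402] 104.38164318956605 [ 3.90728829 29.53978702] [-0.02515072  0.76695823 -0.96786341]
(array([0.003 , 0.0005, 0.0236]), np.float64(-0.0))
(array([ 0.0029, -0.1845,  0.0237]), np.float64(-0.0))
```

Call:
step_arm(
  moves=[
    [[0.003,0,0.012],0,0.01],
    [[0.003,0,0.02],0,0.01],
    [[0.003,0,0.023],0,0.01],
    [[0.003,0,0.023],0,0.01],
    [[0.003,0,0.023],0,0.01],
  ],
)

```text
time: 5.85
tcp_pos: [550.1, 46.9, 84.4]
tcp_rot: [-0.125, 0.992, -0.0, 0.0]
wrist_force: [0.2, 0.6, -1.5]
width: 17.3
grasp_force: 60.0
```

```bash
python3 - <<'E'
from go import *
from meas import *
s,R,y=tool(); t=np.array(s["tcp_pos"]); print(s["time"],t,y,(t[:2]-O)@np.c_[EX,EY],s["wrist_force"])
for y in(30,-155): print(to(*st(1,y),85.3,104.4))
im,d=ctrl.snapshot("side"); P=cloud("side",d); M=masks("side",im)
q=P[M["yellow"]&(d>0)]; q=q[(np.linalg.norm(q[:,:2]-t[:2],axis=1)<80)&(q[:,2]>30)]
L=(q[:,:2]-O)@np.c_[EX,EY]; print(len(q),np.percentile(L,[2,98],axis=0),np.percentile(q[:,2],[2,98]))
cv2.imwrite("pics/s3.png",cv2.resize(im[140:250,250:400],None,fx=4,fy=4))
E
```

```text
5.85 [550.06739336  46.88207648  84.40228233] 104.3738446527394 [-0.35673022 29.70399737] [ 0.16740386  0.55097964 -1.46656065]
(array([-0.0014,  0.0003, -0.0009]), np.float64(-0.0))
(array([-0.0014, -0.1847, -0.0009]), np.float64(-0.0))
171 [[-50.81396538  12.25522992]
 [ 45.42153609  37.65065171]] [39.86098517 73.67585368]
```

View pics/s3.png

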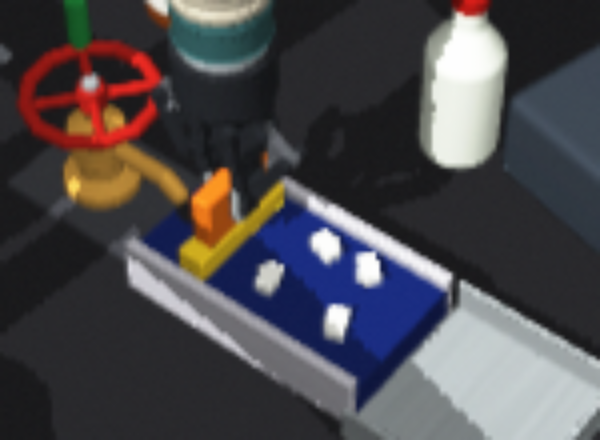

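The foot sits between both rims, touching neither, with all chips ahead of it: crop (325,245), (370,268), (268,277), (337,322). Now the slow sweep.

Call:
step_arm(
  moves=[
    [[-0.0018,-0.006,-0.0005],0,0.01],
    [[-0.0018,-0.015,-0.0005],0,0.01],
    [[-0.0018,-0.024,-0.0005],0,0.01],
    [[-0.0018,-0.033,-0.0005],0,0.01],
    [[-0.0018,-0.042,-0.0005],0,0.01],
    [[-0.0018,-0.051,-0.0005],0,0.01],
    [[-0.0018,-0.06,-0.0005],0,0.01],
    [[-0.0018,-0.069,-0.0005],0,0.01],
    [[-0.0018,-0.078,-0.0005],0,0.01],
    [[-0.0018,-0.087,-0.0005],0,0.01],
  ],
)

```text
time: 6.9
tcp_pos: [573.4, -37.6, 84.8]
tcp_rot: [-0.125, 0.992, 0.0, -0.0]
wrist_force: [0.3, 0.2, -1.5]
width: 17.5
grasp_force: 59.9
```

```bash
python3 - <<'E'
from go import *
s,R,y=tool(); t=np.array(s["tcp_pos"]); print(s["time"],t,y,(t[:2]-O)@np.c_[EX,EY],s["wrist_force"])
for y in(-155,): print(to(*st(1,y),85.3,104.4))
E
```

```text
6.9 [573.40758877 -37.6392193   84.79713478] 104.3786951352328 [  1.23059853 -57.96637703] [ 0.34631619  0.17587939 -1.52015052]
(array([ 0.0002, -0.097 , -0.0005]), np.float64(-0.0))
```

Call:
step_arm(
  moves=[
    [[0,-0.009,0],0,0.01],
    [[0,-0.018,0],0,0.01],
    [[0,-0.027,0],0,0.01],
    [[0,-0.036,0],0,0.01],
    [[0,-0.044,0],0,0.01],
    [[0,-0.052,0],0,0.01],
    [[0,-0.059,0],0,0.01],
    [[0,-0.066,0],0,0.01],
    [[0,-0.073,0],0,0.01],
    [[0,-0.08,0],0,0.01],
    [[0,-0.086,0],0,0.01],
    [[0,-0.092,0],0,0.01],
    [[0,-0.098,0],0,0.01],
    [[0,-0.1,0],0,0.01],
    [[0,-0.1,-0.03],0,0.01],
    [[0,-0.1,-0.07],0,0.01],
    [[0,-0.1,-0.11],0,0.01],
    [[0,-0.1,-0.15],0,0.01],
    [[0,-0.1,-0.16],0,0.01],
    [[0,-0.1,-0.16],0,0.01],
  ],
)

```text
time: 8.9
tcp_pos: [599.6, -134.3, 247.3]
tcp_rot: [-0.125, 0.992, -0.001, 0.002]
wrist_force: [0.2, -0.2, -1.4]
width: 17.2
grasp_force: 60.0
```

```bash
python3 - <<'E'
from go import *
im,d=ctrl.snapshot("side")
a=im[140:300,240:440]
t,_=ctrl.snapshot("top"); b=t[150:260,240:420]
a=cv2.resize(a,(500,400)); b=cv2.resize(b,(300,183)); o=np.zeros((400,800,3),np.uint8); o[:,:500]=a; o[:183,500:]=b
cv2.imwrite("pics/s4.png",o)
print(*to(494.5,417.2,240,13)); s,R,y=tool(); print(s["time"],s["tcp_pos"],s["wrist_force"],s["width"])
E
```

```text
[-0.0373  0.5589  0.0038] 91.4
9.0 [ 597.1954189  -133.45050694  243.12011127] [-0.50470927 -0.03846314 -1.09230583] 17.03005193663036
```

View pics/s4.png

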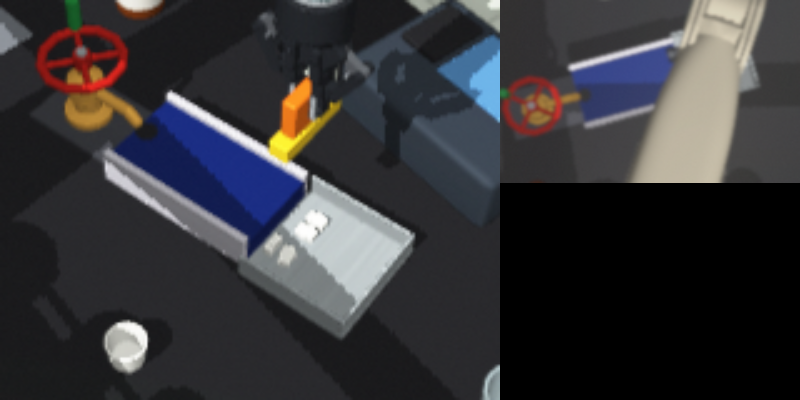

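All four chips are in the tray, at about (318,217), (308,230), (272,243) and (288,255), and the deck is clear. Now back to the pad.

Call:
step_arm(
  moves=[
    [[-0.0025,0.035,0],6,0.01],
    [[-0.005,0.075,0],13,0.01],
    [[-0.008,0.12,0],20,0.01],
    [[-0.011,0.165,0],27,0.01],
    [[-0.014,0.21,0],34,0.01],
    [[-0.017,0.255,0],41,0.01],
    [[-0.02,0.3,0],48,0.01],
    [[-0.023,0.345,0],55,0.01],
    [[-0.026,0.39,0],62,0.01],
    [[-0.029,0.435,0],69,0.01],
    [[-0.032,0.48,0],76,0.01],
    [[-0.034,0.52,0],83,0.01],
    [[-0.036,0.545,0],89,0.01],
    [[-0.037,0.559,0],91.4,0.01],
    [[-0.037,0.559,0],91.4,0.01],
    [[-0.037,0.559,0],91.4,0.01],
  ],
)

```text
time: 10.6
tcp_pos: [494.0, 415.9, 242.2]
tcp_rot: [0.622, 0.783, -0.002, -0.0]
wrist_force: [-0.4, -0.9, -0.9]
width: 17.7
grasp_force: 59.9
```

```bash
python3 go.py 494.5 417.2 100 13
```

```text
now 10.6 [494.  415.9 242.2] yaw 13.1 q [ 0.6   0.32  0.03  1.29 -0.    1.94] F [-0.4 -0.9 -0.9] w 17.652157247284446 59.9042683839798
[494.5, 417.2, 100.0, 13.0] [0.0015 0.0013 0.1422] 0.1
```

Call:
step_arm(
  moves=[
    [[0.001,0.0005,0.04],0,0.01],
    [[0.001,0.0005,0.085],0,0.01],
    [[0.001,0.0005,0.13],0,0.01],
    [[0.001,0.0005,0.165],0,0.01],
    [[0.001,0.0005,0.18],0,0.01],
    [[0.001,0.0005,0.187],0,0.01],
    [[0.001,0.0005,0.187],0,0.01],
    [[0.001,0.0005,0.187],0,0.01],
  ],
)

```text
time: 11.4
tcp_pos: [497.1, 418.8, 60.0]
tcp_rot: [0.623, 0.782, 0.002, 0.001]
wrist_force: [-0.2, -0.1, -1.2]
width: 17.3
grasp_force: 59.8
```

```bash
python3 go.py 494.5 417.2 48.3 13
```

```text
now 11.4 [497.1 418.8  60. ] yaw 13.0 q [ 0.6   0.46 -0.18  0.93 -0.    1.95] F [-0.2 -0.1 -1.2] w 17.283734898973986 59.81524586677551
[494.5, 417.2, 48.3, 13.0] [-0.001  -0.0029  0.0117] -0.0
```

Call:
step_arm(
  moves=[
    [[-0.0005,-0.0015,0.0],0,0.01],
    [[-0.0005,-0.0015,0.003],0,0.01],
    [[-0.0005,-0.0015,0.006],0,0.01],
    [[-0.0005,-0.0015,0.006],0,0.01],
    [[-0.0005,-0.0015,0.006],0,0.01],
  ],
)

```text
time: 11.9
tcp_pos: [493.9, 417.1, 51.7]
tcp_rot: [0.623, 0.783, -0.0, -0.0]
wrist_force: [0.9, -0.2, -1.8]
width: 17.4
grasp_force: 59.8
```

```bash
python3 go.py 494.5 417.2 48.3 13
```

```text
now 11.9 [493.9 417.1  51.7] yaw 13.0 q [ 0.6   0.46 -0.19  0.92  0.    1.95] F [ 0.9 -0.2 -1.8] w 17.408451238693747 59.815753698349
[494.5, 417.2, 48.3, 13.0] [-0.      0.0007  0.0034] -0.0
```

Call:
step_arm(
  moves=[
    [[0,0.0005,0.0015],0,0.01],
    [[0,0.0005,0.003],0,0.01],
    [[0,0.0005,0.0035],0,0.01],
    [[0,0.0005,0.0035],0,0.01],
    [[0,0.0005,0.0035],0,0.085],
    [[0,0.0005,0.0035],0,0.085],
    [[0,0.0005,0.0035],0,0.085],
    [[0,0.0005,0.0035],0,0.085],
    [[0,0.0005,0.0035],0,0.085],
    [[0,0.0005,0.0035],0,0.085],
    [[0,0.0005,-0.02],0,0.085],
    [[0,0.0005,-0.06],0,0.085],
    [[0,0.0005,-0.1],0,0.085],
    [[0,0.0005,-0.14],0,0.085],
    [[0,0.0005,-0.16],0,0.085],
  ],
)

```text
time: 13.4
tcp_pos: [496.2, 418.4, 216.5]
tcp_rot: [0.623, 0.782, 0.003, 0.001]
wrist_force: [0.6, 0.0, 0.0]
width: 85.0
grasp_force: 0.0
```

```bash
python3 - <<'E'
from go import *
im,d=ctrl.snapshot("side"); cv2.imwrite("pics/side5.png",im); cv2.imwrite("pics/s5.png",cv2.resize(im[90:210,170:340],None,fx=4,fy=4))
np.save("side5.npy",d)
s,R,y=tool(); print(s["time"],s["tcp_pos"],y,s["width"],s["joint_positions"])
for z in(200,132): print(to(535.9,228.5,z,-15))
E
```

```text
13.45 [497.33824302 419.22611601 219.1960571 ] 12.979891745914205 84.84818073652733 [ 6.01050845e-01  3.26085502e-01 -8.76222136e-03  1.22533236e+00
  1.36439980e-05  1.94528616e+00]
(array([-0.1946, -0.0055,  0.0184]), np.float64(28.0))
(array([-0.1949, -0.0061,  0.0864]), np.float64(28.0))
```

View pics/s5.png

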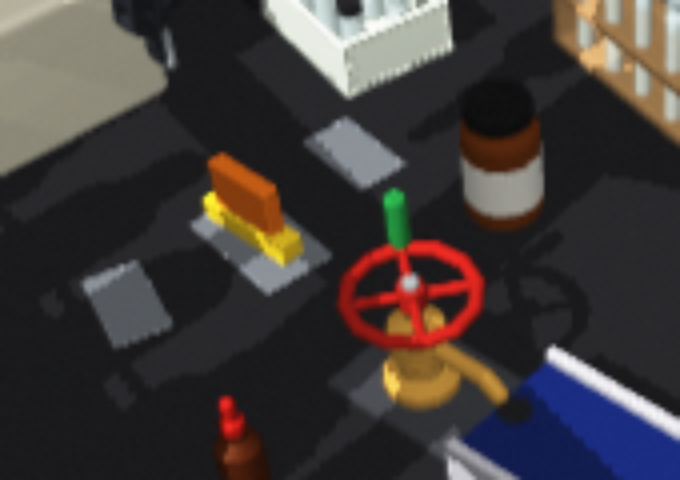

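The scraper stands alone on its pad at crop (245,215), released, same as before. Next the handle, at crop (397,217).

Call:
step_arm(
  moves=[
    [[-0.04,-0.001,0],0,0.06],
    [[-0.085,-0.0025,0],0,0.06],
    [[-0.13,-0.004,0],0,0.06],
    [[-0.17,-0.005,0],0,0.06],
    [[-0.193,-0.0055,0],0,0.06],
    [[-0.195,-0.0055,0],0,0.06],
    [[-0.195,-0.0055,0],0,0.06],
    [[-0.195,-0.0055,0],0,0.06],
  ],
)

```text
time: 14.25
tcp_pos: [532.7, 226.8, 211.5]
tcp_rot: [0.622, 0.783, -0.0, -0.0]
wrist_force: [-0.4, -0.3, -0.7]
width: 60.0
grasp_force: 0.0
```

```bash
python3 go.py 536 228.5 135 13
```

```text
now 14.25 [532.7 226.8 211.5] yaw 13.0 q [ 0.29  0.21 -0.17  1.18  0.    1.63] F [-0.4 -0.3 -0.7] w 60.00274067350181 0.0
[536.0, 228.5, 135.0, 13.0] [0.0009 0.0037 0.0765] 0.0
```

Call:
step_arm(
  moves=[
    [[0.001,0.003,0.03],0,0.06],
    [[0.001,0.003,0.06],0,0.06],
    [[0.001,0.003,0.075],0,0.06],
    [[0.001,0.003,0.077],0,0.06],
    [[0.001,0.003,0.077],0,0.06],
  ],
)

```text
time: 14.75
tcp_pos: [535.3, 228.6, 134.5]
tcp_rot: [0.622, 0.783, -0.0, -0.0]
wrist_force: [0.1, 0.1, 1.2]
width: 60.0
grasp_force: 0.0
```

```bash
python3 - <<'E'
from go import *
im,d=ctrl.snapshot("side"); cv2.imwrite("pics/s6.png",cv2.resize(im[100:200,210:330],None,fx=5,fy=5))
print(to(536,228.5,135,13)); print(ctrl.read_state()["tcp_pos"],ctrl.read_state()["wrist_force"])
E
```

```text
(array([-0.0001, -0.0001,  0.0005]), np.float64(0.0))
[536.07400813 228.61562878 135.49169046] [ 0.98663411  0.52948558 -0.17925934]
```

View pics/s6.png

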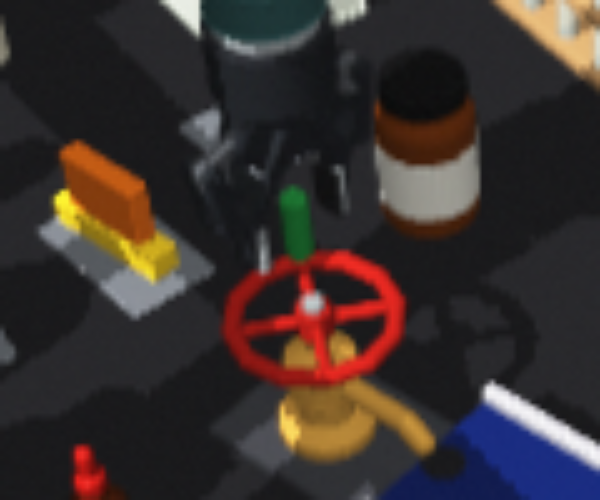

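The handle at (297,225) lies centrally between the fingertips at (263,250) and (345,205). Closing.

Call:
step_arm(
  moves=[
    [[0,0,0],0,0.01],
    [[0,0,0],0,0.01],
    [[0,0,0],0,0.01],
    [[0,0,0],0,0.01],
    [[0,0,0],0,0.01],
    [[0,0,0],0,0.01],
    [[0,0,0],0,0.01],
  ],
  squeeze=70,
)

```text
time: 15.5
tcp_pos: [536.9, 228.1, 136.2]
tcp_rot: [0.623, 0.782, 0.001, 0.001]
wrist_force: [0.4, 1.6, 5.7]
width: 16.0
grasp_force: 68.4
```

```bash
cat > arc.py <<'E'
import sys
from go import *
# arc.py hubx huby fromdeg todeg step radius z : rows for a circle, angles=wheel deg (0 closed)
hx,hy,a0,a1,stp,r,z=map(float,sys.argv[1:8])
s,R,y=tool(); t=np.array(s["tcp_pos"]); p=t[:2]-[hx,hy]
wa=lambda p:(np.degrees(np.arctan2(p[1],p[0]))-(14.4+180))%360
print(s["time"],t,"r",np.hypot(*p),"wheel deg",wa(p),"F",np.round(s["wrist_force"],1),s["width"],s["grasp_force"])
n=int(np.ceil(abs(a1-a0)/stp))
for a in np.linspace(a0,a1,n+1)[1:]:
    th=np.radians(a+194.4); w=np.array([hx+r*np.cos(th),hy+r*np.sin(th),z]); print(round(a),(R.T@(w-t)/1000).round(3).tolist())
E
python3 arc.py 515.7 182 233 160 18 52 135
```

```text
15.5 [536.87539644 228.12000517 136.16497135] r 50.74891418535258 wheel deg 230.93839834115266 F [0.4 1.6 5.7] 15.985656319177515 68.42914933338761
218 [-0.007, 0.009, 0.001]
204 [-0.018, 0.016, 0.001]
189 [-0.031, 0.02, 0.001]
175 [-0.044, 0.021, 0.001]
160 [-0.057, 0.018, 0.001]
```

Call:
step_arm(
  moves=[
    [[-0.008,0.009,0],0,0.01],
    [[-0.018,0.016,0],0,0.01],
    [[-0.031,0.02,0],0,0.01],
    [[-0.044,0.021,0],0,0.01],
    [[-0.057,0.018,0],0,0.01],
    [[-0.057,0.018,0],0,0.01],
  ],
)

```text
time: 16.1
tcp_pos: [568.5, 174.5, 136.2]
tcp_rot: [0.623, 0.782, 0.001, 0.002]
wrist_force: [4.2, -2.5, 4.4]
width: 16.0
grasp_force: 68.5
```

```bash
python3 arc.py 515.7 182 160 60 14.3 52 135.5
```

```text
16.1 [568.49889177 174.49439549 136.18635084] r 53.329701581144136 wheel deg 157.50935008556974 F [ 4.2 -2.5  4.4] 15.979014750435967 68.51854101754725
146 [-0.009, -0.006, 0.001]
131 [-0.019, -0.014, 0.001]
117 [-0.027, -0.025, 0.001]
103 [-0.031, -0.037, 0.001]
89 [-0.033, -0.05, 0.001]
74 [-0.031, -0.063, 0.0]
60 [-0.027, -0.075, 0.0]
```

Call:
step_arm(
  moves=[
    [[-0.009,-0.006,0],0,0.01],
    [[-0.019,-0.014,0],0,0.01],
    [[-0.027,-0.025,0],0,0.01],
    [[-0.031,-0.037,0],0,0.01],
    [[-0.033,-0.05,0],0,0.01],
    [[-0.031,-0.063,0],0,0.01],
    [[-0.027,-0.075,0],0,0.01],
    [[-0.027,-0.075,0],0,0.01],
  ],
)

```text
time: 16.9
tcp_pos: [497.8, 131.9, 136.1]
tcp_rot: [0.623, 0.782, -0.001, 0.001]
wrist_force: [-2.7, -3.3, 11.6]
width: 16.4
grasp_force: 69.8
```

```bash
python3 arc.py 515.7 182 60 -12 8 52 135.5
```

```text
16.9 [497.81423987 131.86897956 136.06308739] r 53.226117893999614 wheel deg 55.96460155606695 F [-2.7 -3.3 11.6] 16.41490645036244 69.814821369946
52 [0.003, -0.002, 0.001]
44 [0.008, -0.008, 0.001]
36 [0.013, -0.013, 0.001]
28 [0.019, -0.017, 0.001]
20 [0.026, -0.02, 0.001]
12 [0.033, -0.022, 0.001]
4 [0.04, -0.023, 0.0]
-4 [0.047, -0.023, 0.0]
-12 [0.054, -0.022, 0.0]
```

Call:
step_arm(
  moves=[
    [[0.003,-0.003,0],0,0.01],
    [[0.008,-0.008,0],0,0.01],
    [[0.013,-0.013,0],0,0.01],
    [[0.019,-0.017,0],0,0.01],
    [[0.026,-0.02,0],0,0.01],
    [[0.033,-0.022,0],0,0.01],
    [[0.033,-0.022,0],0,0.01],
    [[0.033,-0.022,0],0,0.01],
  ],
)

```text
time: 17.7
tcp_pos: [469.2, 159.8, 136.1]
tcp_rot: [0.623, 0.783, -0.001, -0.0]
wrist_force: [-3.4, -0.6, 12.5]
width: 16.1
grasp_force: 70.0
```

```bash
python3 arc.py 515.7 182 12 -15 4 52 135.5; python3 - <<'E'
import numpy as np
from scipy.optimize import least_squares
from go import *
q=np.array([[536.9,228.1],[568.5,174.5],[497.8,131.9],ctrl.read_state()["tcp_pos"][:2]])
r=least_squares(lambda c:np.hypot(*(q-c).T)-52,[515,182]); print(r.x,r.fun, st(0,170))
E
```

```text
17.7 [469.19590144 159.81826489 136.05382237] r 51.52339813650814 wheel deg 11.100419472954854 F [-3.4 -0.6 12.5] 16.102784000115594 69.99529654160142
8 [0.003, -0.001, 0.001]
4 [0.006, -0.001, 0.001]
0 [0.009, -0.002, 0.001]
-3 [0.013, -0.002, 0.001]
-7 [0.016, -0.001, 0.001]
-11 [0.02, -0.001, 0.001]
-15 [0.023, -0.0, 0.001]
[516.90026787 180.21554488] [-0.10674102 -0.08468618 -0.0460578  -0.11786813] [515.52271918 182.85913739]
```

Call:
step_arm(
  moves=[
    [[0.003,-0.001,0],0,0.01],
    [[0.006,-0.001,0],0,0.01],
    [[0.009,-0.002,0],0,0.01],
    [[0.009,-0.002,0],0,0.01],
    [[0.009,-0.002,0],0,0.01],
  ],
)

```text
time: 18.2
tcp_pos: [466.6, 167.3, 136.1]
tcp_rot: [0.623, 0.782, -0.001, 0.002]
wrist_force: [-0.5, -4.1, 10.1]
width: 16.1
grasp_force: 69.6
```

```bash
python3 arc.py 516.9 180.2 0 -8 2 52 135.5
```

```text
18.2 [466.56571912 167.30601701 136.08679229] r 51.95954801130717 wheel deg 359.9683174219002 F [-0.5 -4.1 10.1] 16.127667431729705 69.62136911228299
-2 [0.002, -0.0, 0.001]
-4 [0.004, -0.0, 0.001]
-6 [0.005, 0.0, 0.001]
-8 [0.007, 0.0, 0.001]
```

Call:
step_arm(
  moves=[
    [[0.002,0,0],0,0.01],
    [[0.004,0,0],0,0.01],
    [[0.004,0,0],0,0.01],
    [[0.004,0,0],0,0.01],
  ],
)

```text
time: 18.6
tcp_pos: [466.5, 167.7, 136.1]
tcp_rot: [0.624, 0.782, -0.004, 0.005]
wrist_force: [1.4, -13.4, 10.2]
width: 16.2
grasp_force: 69.7
```

```bash
python3 arc.py 516.9 180.2 0 -8 2 52 135.5
```

```text
18.6 [466.46243929 167.66269893 136.07101507] r 51.972410458971424 wheel deg 359.55914333881526 F [  1.4 -13.4  10.2] 16.19093050009403 69.68813611194491
-2 [0.001, -0.0, 0.001]
-4 [0.003, 0.0, 0.001]
-6 [0.005, 0.0, 0.001]
-8 [0.007, 0.0, 0.0]
```

The stop is reached: 4 mm more command moved the handle only 0.4 mm, and the force rose to 13 N. I keep reference pictures of the closed wheel and start backing off.

```bash
python3 - <<'E'
from go import *
for n in("side","top"):
    im,d=ctrl.snapshot(n); cv2.imwrite(f"pics/{n}_closed.png",im)
E
python3 arc.py 516.9 180.2 0 360 20 52 135.5
```

```text
18.7 [466.48064678 167.66988449 136.08872613] r 51.95300735922672 wheel deg 359.55629673934743 F [  1.5 -14.3  11.7] 15.638552692970345 69.69005735591054
20 [-0.018, 0.004, 0.001]
40 [-0.033, 0.013, 0.001]
60 [-0.045, 0.027, 0.001]
80 [-0.05, 0.044, 0.001]
100 [-0.05, 0.062, 0.001]
120 [-0.043, 0.079, 0.001]
140 [-0.031, 0.093, 0.001]
160 [-0.015, 0.101, 0.001]
180 [0.002, 0.104, 0.001]
200 [0.02, 0.1, 0.0]
220 [0.036, 0.091, 0.0]
240 [0.047, 0.077, 0.0]
260 [0.052, 0.06, -0.0]
280 [0.052, 0.042, -0.0]
300 [0.045, 0.025, 0.0]
320 [0.033, 0.011, 0.0]
340 [0.017, 0.003, 0.0]
360 [-0.0, -0.0, 0.001]
```

Call:
step_arm(
  moves=[
    [[-0.013,0.001,0],0,0.01],
    [[-0.022,0.004,0],0,0.01],
    [[-0.037,0.013,0],0,0.01],
    [[-0.049,0.027,0],0,0.01],
    [[-0.054,0.044,0],0,0.01],
    [[-0.054,0.062,0],0,0.01],
    [[-0.047,0.079,0],0,0.01],
    [[-0.035,0.093,0],0,0.01],
    [[-0.019,0.101,0],0,0.01],
    [[-0.002,0.104,0],0,0.01],
    [[0.016,0.1,0],0,0.01],
    [[0.032,0.091,0],0,0.01],
    [[0.043,0.077,0],0,0.01],
    [[0.048,0.06,0],0,0.01],
    [[0.048,0.042,0],0,0.01],
    [[0.048,0.042,0],0,0.01],
  ],
)

```text
time: 20.3
tcp_pos: [494.2, 227.1, 136.1]
tcp_rot: [0.623, 0.782, -0.001, 0.002]
wrist_force: [-1.7, -3.4, 10.5]
width: 16.0
grasp_force: 69.7
```

```bash
python3 arc.py 516.9 180.2 280 640 20 52 135.5
```

```text
20.3 [494.19689371 227.05596227 136.07624324] r 52.06642138004203 wheel deg 281.4515673254476 F [-1.7 -3.4 10.5] 16.047395309692323 69.66126099228859
300 [-0.006, -0.016, 0.001]
320 [-0.018, -0.029, 0.001]
340 [-0.034, -0.038, 0.001]
360 [-0.052, -0.04, 0.001]
380 [-0.07, -0.037, 0.001]
400 [-0.085, -0.027, 0.001]
420 [-0.096, -0.013, 0.001]
440 [-0.102, 0.004, 0.001]
460 [-0.102, 0.022, 0.001]
480 [-0.095, 0.039, 0.001]
500 [-0.083, 0.052, 0.001]
520 [-0.067, 0.061, 0.001]
540 [-0.049, 0.064, 0.001]
560 [-0.032, 0.06, 0.001]
580 [-0.016, 0.051, 0.001]
600 [-0.005, 0.036, 0.001]
620 [0.001, 0.019, 0.001]
640 [0.0, 0.001, 0.001]
```

Call:
step_arm(
  moves=[
    [[-0.006,-0.016,0],0,0.01],
    [[-0.018,-0.029,0],0,0.01],
    [[-0.034,-0.038,0],0,0.01],
    [[-0.052,-0.04,0],0,0.01],
    [[-0.07,-0.037,0],0,0.01],
    [[-0.085,-0.027,0],0,0.01],
    [[-0.096,-0.013,0],0,0.01],
    [[-0.102,0.004,0],0,0.01],
    [[-0.102,0.022,0],0,0.01],
    [[-0.095,0.039,0],0,0.01],
    [[-0.083,0.052,0],0,0.01],
    [[-0.067,0.061,0],0,0.01],
    [[-0.049,0.064,0],0,0.01],
    [[-0.032,0.06,0],0,0.01],
    [[-0.016,0.051,0],0,0.01],
    [[-0.005,0.036,0],0,0.01],
    [[0.001,0.019,0],0,0.01],
    [[0.0,0.001,0],0,0.01],
    [[0.0,0.001,0],0,0.01],
  ],
)

```text
time: 22.2
tcp_pos: [495.0, 227.4, 136.1]
tcp_rot: [0.623, 0.782, -0.001, 0.001]
wrist_force: [-1.3, -3.3, 9.6]
width: 15.8
grasp_force: 70.4
```

```bash
python3 arc.py 516.9 180.2 640 724 12 52 135.5
```

```text
22.2 [495.00344186 227.394088   136.06894424] r 52.02635102488668 wheel deg 280.4898029593257 F [-1.3 -3.3  9.6] 15.814507937048806 70.443509593606
652 [-0.003, -0.01, 0.001]
664 [-0.009, -0.019, 0.001]
676 [-0.016, -0.028, 0.001]
688 [-0.024, -0.034, 0.001]
700 [-0.034, -0.039, 0.001]
712 [-0.045, -0.041, 0.001]
724 [-0.056, -0.041, 0.001]
```

Call:
step_arm(
  moves=[
    [[-0.003,-0.01,0],0,0.01],
    [[-0.009,-0.019,0],0,0.01],
    [[-0.016,-0.028,0],0,0.01],
    [[-0.024,-0.034,0],0,0.01],
    [[-0.034,-0.039,0],0,0.01],
    [[-0.045,-0.041,0],0,0.01],
    [[-0.049,-0.041,0],0,0.01],
    [[-0.049,-0.041,0],0,0.01],
    [[-0.049,-0.041,0],0,0.01],
  ],
)

```text
time: 23.1
tcp_pos: [465.8, 171.4, 136.0]
tcp_rot: [0.623, 0.782, -0.001, -0.001]
wrist_force: [-5.0, -1.9, 14.6]
width: 16.2
grasp_force: 71.0
```

```bash
cat > cmp.py <<'E'
from go import *
from meas import masks
for n in("side",):
    im,_=ctrl.snapshot(n); cv2.imwrite(f"pics/{n}_end.png",im); ref=cv2.imread(f"pics/{n}_closed.png")
    # spokes: unwrap the wheel top plane, red fraction vs stand angle at radius 28-42
    for nm,i in(("closed",ref),("end",im)):
        c,Rm,t=cal(n); hsv=cv2.cvtColor(i,cv2.COLOR_BGR2HSV); g=hsv[...,1].astype(np.float32)*(((hsv[...,0]<6)|(hsv[...,0]>172)))
        a=np.radians(np.arange(0,360,1.)); r=np.arange(22,42,2.); A,Rr=np.meshgrid(a,r)
        W=np.stack([515.4+Rr*np.cos(A),178.8+Rr*np.sin(A),np.full_like(A,108)],-1).reshape(-1,3)
        uv=cv2.projectPoints(W,np.array(c["rvec"],float),t,np.array([[c["fx"],0,c["cx"]],[0,c["fy"],c["cy"]],[0,0,1.]]),None)[0].reshape(A.shape+(2,)).astype(np.float32)
        p=cv2.remap(g,uv[...,0],uv[...,1],cv2.INTER_LINEAR).mean(0); p=p-p.mean()
        if nm=="closed": p0=p
    sh=np.arange(-20,21); cc=[np.dot(p0,np.roll(p,-k)) for k in sh]; k=int(np.argmax(cc)); 
    print(n,"shift deg (end-closed)",sh[k],np.round(np.array(cc[max(k-3,0):k+4])/np.dot(p0,p0),3))
E
python3 arc.py 516.9 180.2 716 724 2 52 135.5; python3 cmp.py
```

```text
23.1 [465.84766277 171.41845091 136.03910193] r 51.80209205769511 wheel deg 355.35997761665305 F [-5.  -1.9 14.6] 16.202562406106434 71.04475339874625
718 [-0.002, -0.0, 0.001]
720 [-0.004, -0.0, 0.001]
722 [-0.006, -0.0, 0.001]
724 [-0.008, -0.0, 0.001]
side shift deg (end-closed) -5 [0.965 0.991 1.006 1.011 1.004 0.986 0.958]
```

Call:
step_arm(
  moves=[
    [[-0.002,0,0],0,0.01],
    [[-0.004,-0.0005,0],0,0.01],
    [[-0.004,-0.0005,0],0,0.01],
    [[-0.004,-0.0005,0],0,0.01],
  ],
)

```text
time: 23.55
tcp_pos: [466.5, 168.0, 136.0]
tcp_rot: [0.623, 0.783, -0.0, -0.001]
wrist_force: [-4.2, 1.4, 13.9]
width: 16.3
grasp_force: 70.9
```

```bash
python3 arc.py 516.9 180.2 716 724 2 52 135.5; python3 cmp.py
```

```text
23.55 [466.50240528 168.04979723 136.03773875] r 51.841537216233895 wheel deg 359.15460496107437 F [-4.2  1.4 13.9] 16.30677334915985 70.92716636136174
718 [0.001, -0.0, 0.001]
720 [-0.001, -0.0, 0.001]
722 [-0.003, -0.0, 0.001]
724 [-0.004, 0.0, 0.001]
side shift deg (end-closed) -1 [0.935 0.96  0.976 0.98  0.974 0.957 0.93 ]
```

Call:
step_arm(
  moves=[
    [[-0.001,0,0],0,0.01],
    [[-0.001,0,0],0,0.01],
    [[-0.001,0,0],0,0.01],
  ],
)

```text
time: 23.9
tcp_pos: [466.7, 167.2, 136.0]
tcp_rot: [0.622, 0.783, -0.0, -0.001]
wrist_force: [-4.7, 0.5, 13.8]
width: 16.5
grasp_force: 70.9
```

```bash
python3 arc.py 516.9 180.2 716 724 2 52 135.5|head -1; python3 cmp.py; python3 -c "
import cv2,numpy as np
im=cv2.imread('pics/side_end.png'); cv2.imwrite('pics/final.png',cv2.resize(im[90:290,190:430],None,fx=3,fy=3)[:600,:720])"
```

```text
23.9 [466.7059325  167.20405263 136.03328901] r 51.84919536798938 wheel deg 0.11591814765711206 F [-4.7  0.5 13.8] 16.48072969296282 70.92307196930051
side shift deg (end-closed) 0 [0.942 0.969 0.984 0.988 0.981 0.963 0.934]
```

View pics/final.png

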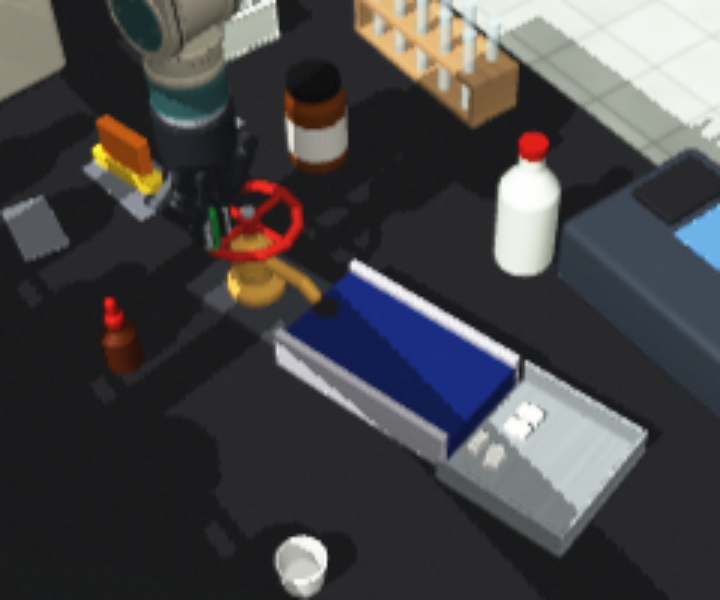

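The scraper stands on its pad at (128,160), the chips are in the tray near (525,420) and (485,450), and the handle is held at (213,228). The wheel is back at its closed heading after two turns.

```bash
python3 -c "
from plant import ctrl
print(ctrl.sign_off())"
```

```text
the job is handed in; nothing more can be done
None
```

Job handed in at 24 s of robot time: all four chips are in the catch tray, the scraper is back on its pad and released, and the valve was closed to its stop and backed off two full turns (within about 1° by arm position and camera), with the handle still held.

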